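# Click the deep socket onto the torque multiplier's square drive

## Robot

A 6-joint arm with a two-finger parallel gripper is mounted at the origin on the work surface. World frame = base frame: x ahead of the robot, y to its left, z up, the work surface at z = 0. Lengths are in m, angles in rad, forces in N, time in s.
With the tool pointing down it reaches from about 0.375 to 0.975 m from the base axis. Payload 3.8 kg.
Tool frame: the origin (TCP) lies at the very end of the fingers, on their centre line; the grasp point (between the pads) lies 19 mm behind it; z points along the fingers, y is the line along which they close (so a half turn about z gives the same grasp; the last joint's range is limited). The gripper opens to 85 mm and grips with 20 to 120 N. Pads are 22 mm wide; open, the fingers measure 114 mm over their backs; the gripper's body (76 mm by 85 mm) begins 54 mm behind the grasp point. The pads swing forward as they close: fully open they stand 13 mm farther back than shut.
Start: joints at [1.262, 0.264, 1.604, -0, 1.274, -0.037], TCP at [0.181, 0.65, 0.231] pointing down, gripper open.
Joint ranges: [-2.63, 2.63], [-0.94, 2.18], [0.31, 2.57], [-1.31, 4.45], [0, 2.66], [-2.55, 2.55]. Speed limits (rad/s): [2.57, 2.57, 3.14, 3.14, 3.14, 3.14].

## Interface

Orientations are given as a rotation vector (axis times angle).
In Python, from workcell import * gives the robot as it stands.
- The arm moves only by the shell command python3 -m crank 'ROWS' [OPENING] [FORCE]. ROWS is JSON, a list that holds one entry, the list of rows, each a list of 6 numbers: the shift along the tool's x, y, z in cm, then the turn, a rotation vector about the tool's x, y, z in rad. In form: [[[dx, dy, dz, ax, ay, az], ...]]. A call has 1 to 8 rows; each row shifts and turns the commanded pose from where the row before left it, along the tool's axes as they then stand; what a row does not reach is not made up. A row lasts 1/12 s, in which the tool goes at most 41.7 mm and 7.16 degrees, less where a joint would pass 70% of its speed; a pose out of reach is approached as far as the arm can. A call with a gripper value outside its range is refused whole. OPENING is the finger opening in cm, from 0 to 8.54, set as the call begins (- or left out, the last holds). The fingers move at their own pace and stop on an object; FORCE is the grip in N (left out, the last holds). Time passes only in rows, so rows that do not move let the fingers close. It gives the time, the measured TCP pose, the force, the opening and the grip force at its end, in the units of the state.
- read_state(): the state, without advancing time (a new reading comes with each control period).
- read_camera(name): name is "side" or "top"; returns the picture (400x640x3 uint8, blue, green, red); there is no depth.
- camera_model(name): a dict with "camera_matrix" (3x3 intrinsics, pixels), "R" (3x3) and "t" (3): a world point X has camera coordinates R X + t. Camera axes: x right, y down, z forward; pixel columns grow to the right and rows downward; lengths in m; the calibration is good to about 2 mm. A picture is of the moment at which its call begins. camera_model takes no time and is no camera call.
- finish_job(): hands the job in; it is judged then, once.
The state is a dict: "time": time; "q": joint angles; "joint_vel": joint speeds; "joint_torque": joint torques, N m; "tool_pos": TCP position; "tcp_rot": TCP orientation; "wrist_force": force on the tool from outside, world axes, zero at the start; "torque": the same for the moment, N m; "width": opening from 0.0 (shut) to 1.0 (fully open); "grip_force": force on a finger pad.
Only numpy, scipy, OpenCV 4.12 (cv2) and the standard library are available. Lean on these libraries where they do the work, as an engineer would, in place of code of your own. Each camera call takes 0.05 s, during which the arm holds its last target. There are 200 camera calls.

## Task

Take the deep, wide socket from the rack and fit it on the square drive that points up from the torque multiplier: turn it under light pressure until the squares line up, then push it straight down past the spring ball until it clicks and sits fully home on the shoulder, and let go. Never press it down with more than 45 N, which would sink the sprung shaft by more than 1.5 mm, and leave the other sockets and tools where they are.

Things in the scene. Friction and masses are not known exactly. Their poses are not given: they have to be found in the camera images.
- socket_deep_mid (a point): Centre (half-way up, on the axis) of the socket to be fitted: the deep wide one, plain steel, round, 50 mm diameter, 80 mm tall, 0.5 to 0.7 kg, standing upright on the rack, square hole down, hexagon up. As wide as the short socket, as tall as the slim one. z points up; the flats of its square hole lie along its x and y, so it fits at every quarter turn.
- socket_deep: The same socket; origin at the centre of its underside, 40 mm below its centre. The square hole opens in the underside: 26.4 mm wide, 34 mm deep, with a 1.5 mm lead-in at 45 degrees, and a groove round the inside (the dimple for the ball) 9.5 to 20.5 mm above the underside.
- rack: Grey flat rack plate, 80 x 270 x 12 mm, fixed to the table; origin at the centre of its underside, z up, long side along its y. Three round posts, 14 mm thick, 16 mm high above the plate, stand at y = -90, 0 and +90 mm; a socket stands loosely over each, so it must be lifted over 16 mm before it moves sideways.
- multiplier: Torque multiplier: round grey housing 100 mm wide on a 130 mm square base plate, fixed; origin at the centre of its underside, z up, x towards its short reaction arm. Its square drive points up on the axis. The square's angle is NOT measured: its flats are turned from this x and y by an unknown 0.15 to 1.42 rad anticlockwise seen from above. Stiff gears hold the drive up to 1.5 N m.
- drive_seat (a point): On the drive's axis, on the flat shoulder (60 mm wide) at its root, 85 mm above the table, axes of the multiplier. The steel drive, 25 mm square, rises 30 mm above this point, its top 1 mm chamfered; a spring ball on one side face, 15 mm above this point, stands 3 mm out. These points sink with the shaft. Fully home, the underside of the socket rests on the shoulder.
- drive_tip (a point): Centre of the drive's flat top, 30 mm above the shoulder, axes of the multiplier. With the squares within about 0.05 rad the socket drops over the tip; further out it is stopped with its underside 25 to 30 mm above the shoulder, the lower the nearer. The ball stops it again at about 18 mm, needs 10 to 25 N in all (the socket's weight of 5 to 7 N included) to pass, and clicks into the groove over the last 5 mm.
- shaft (a joint): How far (m) the multiplier's output shaft (shoulder, drive and ball together) is pressed down into the housing, 0 to 0.004. It floats on a preloaded spring: it begins to sink under a downward load of about 15 N (socket's weight included) and sinks 1 mm for each further 20 N: 1.5 mm at 45 N.
- socket_short_mid (a point): Centre of the short socket on the rack: 50 mm diameter, 50 mm tall. To be left alone.
- socket_slim_mid (a point): Centre of the slim socket on the rack: 34 mm diameter, 80 mm tall. To be left alone.
- wrench: Bystander: steel open-end wrench lying flat on the table beyond the rack; origin on its underside. To be left alone.
- hammer: Bystander: hammer lying flat near the far edge; origin on its underside. To be left alone.
- bolt: Bystander: large hex bolt standing on its 42 mm wide head, 65 mm tall, between the rack and the multiplier; origin on its underside. To be left alone.
- nut: Bystander: large hex nut, 42 mm wide and 20 mm thick, lying near the bolt; origin on its underside. To be left alone.
- oil: Bystander: white plastic oil bottle, 52 mm wide, 150 mm tall, standing on the left; origin on its underside. To be left alone.
- offcut: Bystander: flat steel offcut 120 x 60 x 12 mm lying on the right, beyond the multiplier; origin on its underside. To be left alone.
- tape: Bystander: grey tape measure, 70 x 40 x 70 mm, standing on the right; origin on its underside. To be left alone.
Mind the look-alikes: they are no part of the job. Leave any orange or purple look-alike of the socket_deep alone. Leave any yellow look-alike of the multiplier alone.

How it is judged:
By the outcome, as a careful person would: the job done as asked, in the order asked, and still so for the second after the job is handed in, with the robot touching nothing.
It also fails if it takes over 64 s, if anything falls off the work surface, if the arm or the gripper's body presses on something with over 40 N, if the wrist force passes 120 N, or if a joint passes its speed limit or range.

## Working session

There is one attempt and no reset: what is moved stays moved. The work goes in short steps, Python scripts to look and compute and a shell command to move; the robot and the scene stay as the last step left them, time stands still between calls to the robot, and variables do not carry over. Pictures are saved under pics/ and viewed, at most 10 in all, crops included, and the job is handed in when it is done.

```bash
mkdir -p pics; ls
python3 - <<'E'
from workcell import *
import cv2
for n in("top","side"):
    cv2.imwrite(f"pics/{n}0.png",read_camera(n)); m=camera_model(n); print(n,m)
s=read_state();print(s)
E
```

```text
pics
top {'camera_matrix': array([[405.7708341 ,   0.        , 318.50173232],
       [  0.        , 405.7708341 , 188.05301498],
       [  0.        ,   0.        ,   1.        ]]), 'R': array([[-0.00316595, -0.9999882 ,  0.00368531],
       [-0.97765185,  0.0023205 , -0.21021771],
       [ 0.21020668, -0.00426848, -0.97764765]]), 't': array([-0.00695115,  0.57370214,  1.09362734])}
side {'camera_matrix': array([[412.11221307,   0.        , 317.88187199],
       [  0.        , 412.11221307, 193.00089178],
       [  0.        ,   0.        ,   1.        ]]), 'R': array([[-0.99768952, -0.06609677, -0.01571094],
       [-0.04169449,  0.77827715, -0.62653512],
       [ 0.05363941, -0.62443246, -0.77923483]]), 't': array([0.53864154, 0.08187173, 1.26114846])}
{'time': 0.1, 'q': array([ 1.26211102e+00,  2.64634374e-01,  1.60525373e+00, -2.39342686e-05,
        1.27372255e+00, -3.68902473e-02]), 'joint_vel': array([-0.00053977, -0.00070932, -0.00294018, -0.00122519,  0.00042267,
       -0.00066971]), 'joint_torque': array([ 9.49440546e-04, -5.16713226e+01, -3.68586302e+01,  5.25809617e-05,
        6.53111390e-03,  1.21113368e-05]), 'tool_pos': array([0.18100927, 0.64957724, 0.23010701]), 'tcp_rot': array([-0.42556669, -3.11230612,  0.00312852]), 'wrist_force': array([-0.47117822,  0.63006558,  0.06384946]), 'torque': array([ 9.97873107e-03, -7.74028604e-05,  1.40996062e-03]), 'grip_force': 0.0, 'width': 1.0007222503713402}
```

View pics/top0.png

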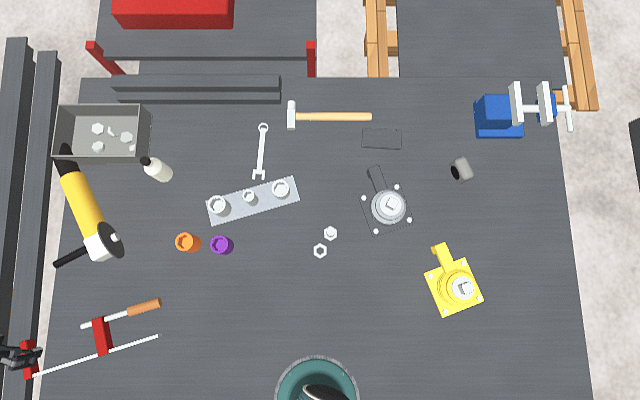

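View pics/side0.png

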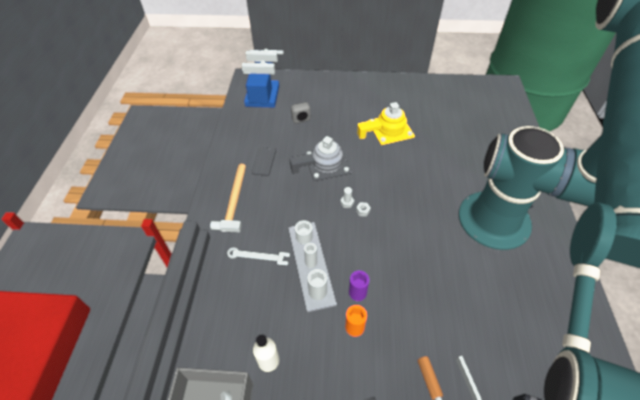

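The top view shows the rack with three steel sockets at about (218,205), (248,196) and (281,188). The orange (187,242) and purple (221,245) look-alikes stand off the rack. The grey multiplier is at (390,206), and the yellow one at (455,285) is a decoy. In the side view the rack's sockets are at (304,232), (310,252) and (317,285). The two wide ones need an enlarged crop to tell deep from short.

Run:
```python
import cv2,numpy as np
t=cv2.imread("pics/top0.png");s=cv2.imread("pics/side0.png")
def c(i,x,y,w,h,W,H): return cv2.resize(i[y:y+h,x:x+w],(W,H),interpolation=cv2.INTER_CUBIC)
a=np.hstack([c(t,200,170,110,60,440,240),c(t,355,160,60,80,180,240),c(s,290,130,60,80,180,240)])
b=np.hstack([c(s,285,215,55,100,198,360),c(t,365,180,50,50,360,360)]);b=cv2.copyMakeBorder(b,0,0,0,800-b.shape[1],cv2.BORDER_CONSTANT)
cv2.imwrite("pics/crop1.png",np.vstack([a,b]))
```

```text
(no output)
```

View pics/crop1.png

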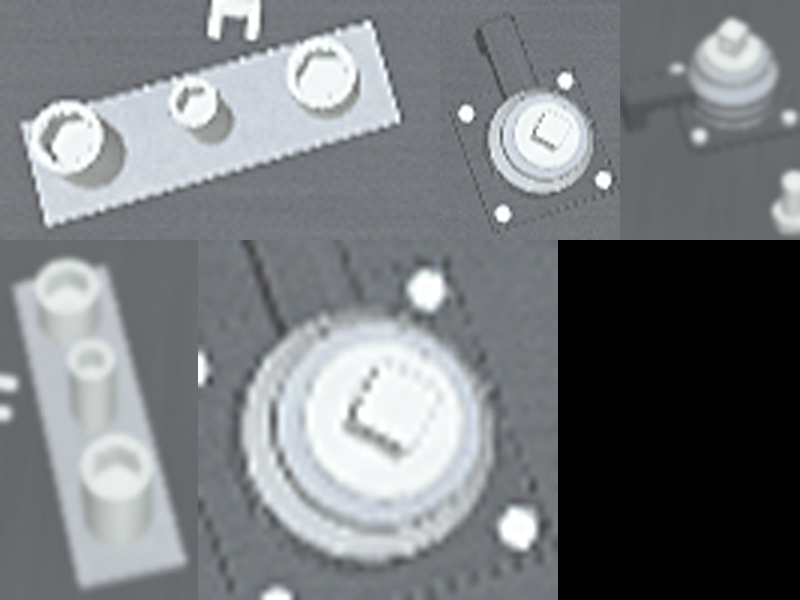

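The deep wide socket is the left one in the top view, at about (217,204), and the lower one in the side view, at about (317,277). It is as wide as the one at (281,188) but clearly taller, and the slim one stands in the middle. The drive square is visible in the top view at about (392,203).

```bash
cat > h.py <<'E'
import numpy as np,cv2
from workcell import *
def plane(n,u,v,z):
    m=camera_model(n);R,t,K=map(np.asarray,(m["R"],m["t"],m["camera_matrix"]))
    d=R.T@np.linalg.solve(K,[u,v,1]);c=-R.T@t;return (c+d*(z-c[2])/d[2])
def proj(n,X):
    m=camera_model(n);p=m["camera_matrix"]@(m["R"]@np.asarray(X)+m["t"]);return p[:2]/p[2]
def rect(n,img,c,z,half,N):  # output: right = -y, up = +x, around c
    a=np.array([[-1,-1],[1,-1],[1,1],[-1,1]])*half
    src=np.float32([proj(n,[c[0]-q[1],c[1]-q[0],z]) for q in a])
    dst=np.float32([[0,0],[N,0],[N,N],[0,N]])
    return cv2.warpPerspective(img,cv2.getPerspectiveTransform(src,dst),(N,N),flags=cv2.INTER_CUBIC)
E
python3 - <<'E'
from h import *
t=cv2.imread("pics/top0.png")
print("sock",plane("top",217,204.5,.092),plane("side",317.2,276.7,.092))
print("short",plane("top",280.5,188.5,.062),plane("side",304,229,.062))
print("drive",plane("top",392.4,203.3,.115),plane("side",328.3,139.3,.115))
for p in [(206,201),(292,176),(300,201),(212,226)]: print("rack",plane("top",*p,.012))
for p in [(363.5,198),(396.6,186.7),(409.2,220),(375.9,231.3)]:print("bolt",plane("top",*p,.012))
cd=plane("top",392.4,203.3,.115);cs=plane("top",217,204.5,.092)
cv2.imwrite("pics/rect.png",np.hstack([rect("top",t,cs,.092,.04,390),rect("top",t,cd,.115,.03,390)]))
E
```

```text
sock [0.52156538 0.26994362 0.092     ] [0.5222599  0.27048001 0.092     ]
short [0.57242196 0.09944048 0.062     ] [0.57151887 0.10737574 0.062     ]
drive [ 0.51965366 -0.20692348  0.115     ] [ 0.51814459 -0.20733941  0.115     ]
rack [0.54599218 0.3227674  0.012     ]
rack [0.62123273 0.07029728 0.012     ]
rack [0.54530123 0.04591549 0.012     ]
rack [0.47209183 0.30127358 0.012     ]
bolt [ 0.55383807 -0.14161723  0.012     ]
bolt [ 0.58777904 -0.24098039  0.012     ]
bolt [ 0.48810381 -0.27347651  0.012     ]
bolt [ 0.45536016 -0.17503576  0.012     ]
```

View pics/rect.png

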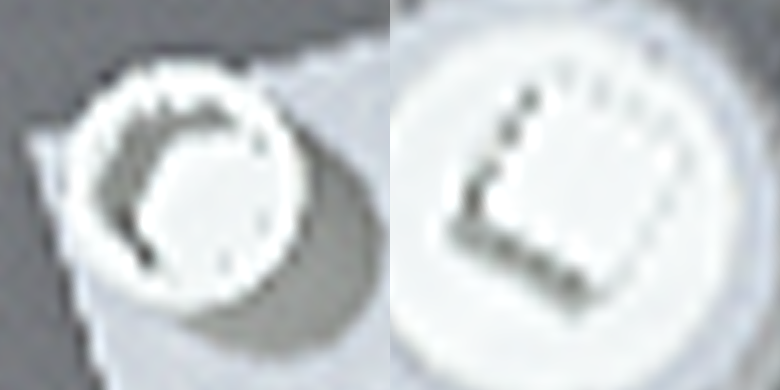

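```bash
cat >> h.py <<'E'
from scipy.spatial.transform import Rotation as Ro
def to(x,y,z,psi=None):
    s=read_state();R=Ro.from_rotvec(s["tcp_rot"]).as_matrix();d=R.T@(np.array([x,y,z])-s["tool_pos"])*100
    a=np.degrees(np.arctan2(R[1,1],R[0,1]));np.set_printoptions(precision=3,suppress=True)
    print("t%.2f pos"%s["time"],s["tool_pos"],"psi %.2f tilt"%a,R[:2,2],"F",s["wrist_force"],"T",s["torque"],"w %.3f g %.1f"%(s["width"],s["grip_force"]),"j6 %.2f"%s["q"][5])
    print("move cm",d,"az",None if psi is None else np.radians(a-psi))
E
python3 -m crank '[[[-3.07,-1.95,0,0,0,0],[-3.07,-1.95,0,0,0,0],[-3.07,-1.95,0,0,0,0],[-3.07,-1.95,0,0,0,0],[-3.07,-1.95,0,0,0,0],[-3.07,-1.95,0,0,0,0],[-3.07,-1.95,0,0,0,0],[-3.07,-1.95,0,0,0,0]]]' 8.54 60
python3 -m crank '[[[-3.07,-1.95,0,0,0,0],[-3.07,-1.95,0,0,0,0],[-3.07,-1.95,0,0,0,0],[-3.07,-1.95,0,0,0,0],[-3.07,-1.95,0,0,0,0],[-3.07,-1.95,0,0,0,0]]]'
python3 -m crank '[[[0,0,0,0,0,0.12],[0,0,0,0,0,0.12],[0,0,0,0,0,0.12],[0,0,0,0,0,0.12],[0,0,0,0,0,0.12],[0,0,0,0,0,0.12],[0,0,0,0,0,0.12],[0,0,0,0,0,0.12]]]'
python3 -m crank '[[[0,0,0,0,0,0.05],[0,0,0,0,0,0],[0,0,0,0,0,0]]]'
python3 -c "
from h import *
to(.522,.271,.14,16.6)"
```

```text
time: 0.77
tool_pos: [0.3765, 0.4323, 0.2308]
tcp_rot: [-0.425, -3.112, 0.001]
wrist_force: [0.5, 0.5, -0.4]
width: 1.001
grip_force: 0.0
time: 1.27
tool_pos: [0.5225, 0.2702, 0.2308]
tcp_rot: [-0.426, -3.112, 0.001]
wrist_force: [0.2, 0.1, 0.4]
width: 1.001
grip_force: 0.0
time: 1.93
tool_pos: [0.5216, 0.2716, 0.2306]
tcp_rot: [-1.822, -2.558, 0.002]
wrist_force: [0.3, -0.7, -0.3]
width: 1.001
grip_force: 0.0
time: 2.18
tool_pos: [0.5216, 0.2717, 0.2308]
tcp_rot: [-1.876, -2.519, 0.001]
wrist_force: [-0.8, -0.0, 0.1]
width: 1.0
grip_force: 0.0
t2.18 pos [0.522 0.272 0.231] psi 16.66 tilt [-0.001 -0.   ] F [-0.81  -0.011  0.071] T [-0.002 -0.001 -0.02 ] w 1.000 g 0.0 j6 0.15
move cm [-0.076  0.023  9.078] az 0.0010040709048742325
```

```bash
python3 -m crank '[[[-0.03,0,3,0,0,0],[0,0,3,0,0,0],[0,0,3,0,0,0],[0,0,3,0,0,0],[0,0,2.5,0,0,0],[0,0,2,0,0,0],[0,0,2,0,0,0],[0,0,0,0,0,0]]]'
python3 -m crank '[[[0,0,0,0,0,0],[0,0,0,0,0,0],[0,0,0,0,0,0],[0,0,0,0,0,0],[0,0,0,0,0,0],[0,0,0,0,0,0],[0,0,0,0,0,0],[0,0,0,0,0,0]]]' 4.0 60
python3 -c "
from h import *
to(.522,.271,.14,16.6)"
```

```text
time: 2.85
tool_pos: [0.5182, 0.2698, 0.0413]
tcp_rot: [-1.874, -2.516, 0.013]
wrist_force: [-0.6, -0.8, -0.7]
width: 0.999
grip_force: 0.0
time: 3.52
tool_pos: [0.5234, 0.2722, 0.0485]
tcp_rot: [1.877, 2.517, 0.005]
wrist_force: [-2.3, -1.1, 6.2]
width: 0.571
grip_force: 62.3
t3.52 pos [0.523 0.272 0.049] psi 16.57 tilt [0.003 0.001] F [-2.329 -1.121  6.226] T [-0.081  0.304  0.093] w 0.571 g 62.3 j6 0.15
move cm [-0.073 -0.136 -9.15 ] az -0.0005038469747077202
```

```bash
python3 -m crank '[[[0,0,-0.5,0,0,0],[0,0,-1,0,0,0],[0,0,-2,0,0,0],[0,0,-3,0,0,0],[0,0,-3,0,0,0],[0,0,-3,0,0,0],[0,0,-2.5,0,0,0],[0,0,-1,0,0,0]]]' - 80
python3 -m crank '[[[0,0,0,0,0,0],[0,0,0,0,0,0],[0,0,0,0,0,0],[0,0,0,0,0,0]]]'
python3 -c "
from h import *
to(.5205,-.2065,.21,16.6)
cv2.imwrite('pics/a.png',np.hstack([read_camera('side')[150:350,220:420],read_camera('top')[100:300,120:320]]).repeat(2,0).repeat(2,1))"
```

```text
time: 4.18
tool_pos: [0.5237, 0.2723, 0.2109]
tcp_rot: [1.877, 2.516, 0.009]
wrist_force: [1.4, 0.6, -5.4]
width: 0.57
grip_force: 83.9
time: 4.52
tool_pos: [0.5202, 0.2707, 0.2031]
tcp_rot: [-1.877, -2.516, 0.007]
wrist_force: [0.1, 0.1, -6.5]
width: 0.568
grip_force: 83.9
t4.52 pos [0.52  0.271 0.203] psi 16.56 tilt [-0.005 -0.002] F [ 0.132  0.077 -6.52 ] T [ 0.028  0.031 -0.009] w 0.568 g 83.9 j6 0.15
move cm [-45.75  -13.579  -0.577] az -0.0007397845125569973
```

View pics/a.png

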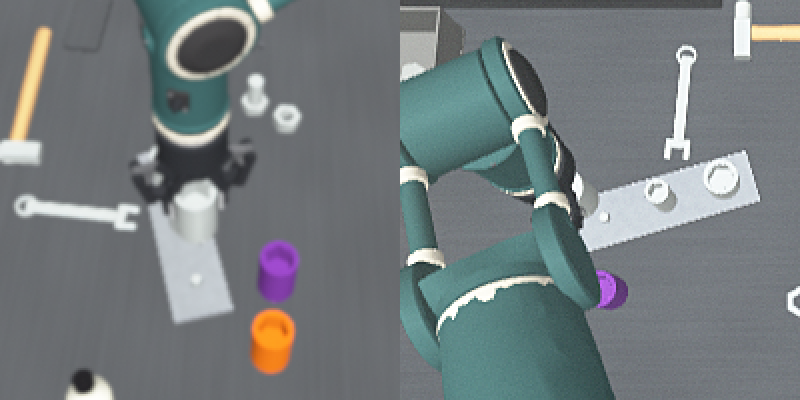

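```bash
python3 -m crank '[[[-1.5,-0.45,0,0,0,0],[-3,-0.9,0,0,0,0],[-3.5,-1.04,0,0,0,0],[-3.5,-1.04,0,0,0,0],[-3.5,-1.04,0,0,0,0],[-3.5,-1.04,0,0,0,0],[-3.5,-1.04,0,0,0,0],[-3.5,-1.04,0,0,0,0]]]'
python3 -m crank '[[[-3.5,-1.04,0,0,0,0],[-3.5,-1.04,0,0,0,0],[-3.5,-1.04,0,0,0,0],[-3.5,-1.04,0,0,0,0],[-3,-0.9,0,0,0,0],[-2,-0.6,0,0,0,0],[-1,-0.3,0,0,0,0],[0,0,0,0,0,0]]]'
python3 -m crank '[[[0,0,0,0,0,0],[0,0,0,0,0,0],[0,0,0,0,0,0],[0,0,0,0,0,0]]]'
python3 -c "
from h import *
to(.5205,-.2065,.163,16.6)"
```

```text
time: 5.28
tool_pos: [0.5211, 0.0034, 0.2056]
tcp_rot: [-1.878, -2.518, 0.001]
wrist_force: [1.0, 0.2, -6.0]
width: 0.57
grip_force: 84.0
time: 5.95
tool_pos: [0.5211, -0.2057, 0.2056]
tcp_rot: [-1.882, -2.515, 0.002]
wrist_force: [0.7, -0.4, -5.4]
width: 0.57
grip_force: 84.0
time: 6.28
tool_pos: [0.5218, -0.2019, 0.2062]
tcp_rot: [-1.876, -2.519, -0.0]
wrist_force: [0.2, -0.3, -6.9]
width: 0.569
grip_force: 84.0
t6.28 pos [ 0.522 -0.202  0.206] psi 16.65 tilt [-0.  0.] F [ 0.161 -0.31  -6.874] T [-0.003  0.039  0.021] w 0.569 g 84.0 j6 -0.70
move cm [-0.403 -0.26   4.319] az 0.0009140325581929697
```

```bash
python3 -m crank '[[[-0.2,-0.13,1,0,0,0],[-0.2,-0.13,1,0,0,0],[0,0,1,0,0,0],[0,0,0.9,0,0,0],[0,0,0.4,0,0,0],[0,0,0,0,0,0],[0,0,0,0,0,0],[0,0,0,0,0,0]]]'
python3 -m crank '[[[0,0,0,0,0,0],[0,0,0,0,0,0],[0,0,0,0,0,0]]]'
python3 -c "
from h import *
to(.5205,-.2065,.163,16.6)
def c(i,x,y,w,h,W,H): return cv2.resize(i[y:y+h,x:x+w],(W,H),interpolation=cv2.INTER_CUBIC)
cv2.imwrite('pics/b.png',np.hstack([c(read_camera('side'),290,90,80,100,400,500),c(read_camera('top'),350,150,80,100,400,500)]))
print(proj('side',[.5205,-.2065,.126]),proj('side',[.5205,-.2065,.115]))"
```

```text
time: 6.95
tool_pos: [0.5209, -0.208, 0.1637]
tcp_rot: [1.878, 2.518, 0.0]
wrist_force: [-0.5, 1.0, -6.1]
width: 0.569
grip_force: 84.0
time: 7.2
tool_pos: [0.5208, -0.208, 0.1639]
tcp_rot: [1.878, 2.517, 0.0]
wrist_force: [0.3, 0.8, -5.4]
width: 0.574
grip_force: 84.0
t7.20 pos [ 0.521 -0.208  0.164] psi 16.56 tilt [ 0.001 -0.   ] F [ 0.286  0.766 -5.385] T [-0.    -0.063  0.022] w 0.574 g 84.0 j6 -0.71
move cm [0.149 0.009 0.091] az -0.000743552636078145
[327.566 136.956] [327.557 139.456]
```

View pics/b.png

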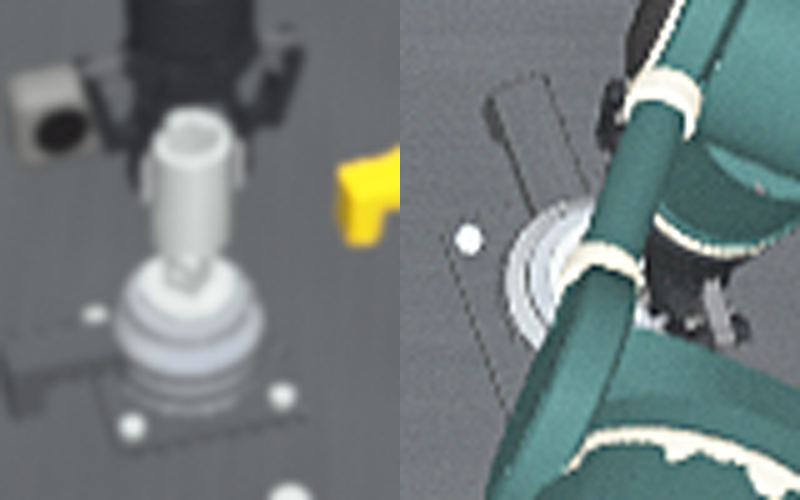

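The side view shows the socket held upright right above the drive, its body spanning columns 155 to 230 of the crop and the drive at about column 188. It may sit slightly to the right, so I'll measure the edges at sub-pixel level.

```bash
python3 -c "
from h import *
im=cv2.cvtColor(read_camera('side'),cv2.COLOR_BGR2GRAY).astype(float);s0=cv2.cvtColor(cv2.imread('pics/side0.png'),cv2.COLOR_BGR2GRAY).astype(float)
def edges(I,r,a,b,th):
    p=I[r,a:b];k=np.where(p>th)[0];i,j=k[0],k[-1]
    return a+i-(p[i]-th)/(p[i]-p[i-1]),a+j+(p[j]-th)/(p[j]-p[j+1])
for r in range(115,142,2): print(r,im[r,316:342].astype(int))
print()
for r in range(134,148,2): print(r,s0[r,316:342].astype(int))
t=read_state()['tool_pos'];print(t)
for z in(0,.03,.06): print(proj('side',[t[0],t[1],.128+z]))
print(proj('side',[.5205,-.2065,.115]),proj('side',[.5205,-.2065,.085]))
"
```

```text
115 [ 59  53  48  46  59  88 133 180 208 213 206 201 197 199 204 205 207 210
 200 163 110  67  52  53  58  66]
117 [ 53  51  48  59 107 164 194 200 198 198 197 195 192 188 187 187 190 209
 223 208 160 114  85  69  77  93]
119 [ 51  51  59  86 141 196 218 212 202 198 197 196 192 189 190 193 201 220
 226 204 167 154 133  99  91 102]
121 [ 58  64  98 132 150 177 207 219 220 219 218 216 213 215 219 223 224 221
 204 169 145 150 137 103  92 102]
123 [ 59  76 124 155 154 151 167 184 198 208 217 221 223 223 219 213 206 196
 180 156 145 152 135 102  93 103]
125 [ 68  80 125 156 154 151 162 176 185 193 200 204 210 211 209 203 198 192
 178 155 143 150 136 110 101 105]
127 [ 85  88 126 155 153 151 163 176 186 194 199 205 209 211 208 203 199 191
 179 156 135 127 120 110 106 106]
129 [100 102 124 144 146 151 164 177 186 194 200 205 209 211 209 204 197 190
 178 157 130 112 105 106 106 106]
131 [105 105 108 116 131 149 165 177 186 193 199 206 209 211 208 203 196 190
 179 156 128 110 105 105 106 105]
133 [105 105 105 111 128 149 165 178 186 194 200 205 209 210 207 201 195 189
 177 155 126 109 106 106
[... 709 characters left out ...]
 157 198 226 235 237 234 227 212 183 148 119
 108 106 106 107 106 105 105 105]
140 [106 105 106 108 118 136 167 206 229 236 239 239 239 236 228 206 172 142
 122 111 107 107 106 105 104 104]
142 [109 117 138 167 193 207 200 189 191 206 220 227 229 220 198 187 194 202
 195 172 145 122 110 106 105 105]
144 [135 163 197 223 231 229 212 193 194 198 194 191 190 184 178 185 207 226
 231 226 204 171 139 116 107 106]
146 [171 195 217 229 233 230 217 198 192 194 191 185 182 181 189 208 225 233
 234 230 216 192 173 152 128 112]
[ 0.52060916 -0.20784739  0.16357455]
[327.55494825 136.20568081]
[327.579558   129.20290319]
[327.60507205 121.94280262]
[327.55687384 139.45612378] [327.53325096 146.11239489]
```

```bash
python3 -m crank '[[[0.04,0.14,0.3,0,0,0],[0,0,0.4,0,0,0],[0,0,0.2,0,0,0],[0,0,0.1,0,0,0],[0,0,0,0,0,0],[0,0,0,0,0,0]]]'
python3 -m crank '[[[0,0,0.1,0,0,0],[0,0,0.1,0,0,0],[0,0,0,0,0,0],[0,0,0,0,0,0]]]'
python3 -m crank '[[[0,0,0.1,0,0,0],[0,0,0.1,0,0,0],[0,0,0,0,0,0],[0,0,0,0,0,0]]]'
python3 -c "
from h import *
to(.5218,-.207,.15,16.6)"
```

```text
time: 7.85
tool_pos: [0.5216, -0.2069, 0.153]
tcp_rot: [-1.878, -2.518, 0.0]
wrist_force: [0.5, -0.4, -5.5]
width: 0.568
grip_force: 84.0
time: 8.18
tool_pos: [0.5219, -0.2071, 0.1515]
tcp_rot: [1.878, 2.518, 0.0]
wrist_force: [-0.5, -0.6, -6.0]
width: 0.57
grip_force: 84.0
time: 8.52
tool_pos: [0.5221, -0.2073, 0.1509]
tcp_rot: [1.877, 2.517, 0.0]
wrist_force: [-3.0, 0.1, 5.8]
width: 0.568
grip_force: 84.3
t8.52 pos [ 0.522 -0.207  0.151] psi 16.56 tilt [ 0.001 -0.001] F [-3.019  0.105  5.753] T [ 0.253  0.66  -0.01 ] w 0.568 g 84.3 j6 -0.71
move cm [ 0.036 -0.026  0.089] az -0.0006563655137715688
```

```bash
for i in 1 2; do python3 -m crank '[[[0,0,0,0,0,0.03],[0,0,0,0,0,0.03],[0,0,0,0,0,0.03],[0,0,0,0,0,0.03]]]' | egrep 'tool_pos|force'; python3 -c "
from h import *
to(.5218,-.207,.15,16.6)"; done
```

```text
tool_pos: [0.5227, -0.2076, 0.1508]
wrist_force: [-1.8, -1.6, 4.1]
grip_force: 84.3
t8.85 pos [ 0.523 -0.208  0.151] psi 9.62 tilt [ 0.003 -0.002] F [-1.833 -1.554  4.082] T [-0.067  0.351  0.066] w 0.570 g 84.3 j6 -0.59
move cm [ 0.079 -0.079  0.081] az -0.12190209108059236
tool_pos: [0.5226, -0.2082, 0.1508]
wrist_force: [-2.2, -1.3, 4.2]
grip_force: 84.3
t9.18 pos [ 0.523 -0.208  0.151] psi 2.75 tilt [ 0.002 -0.003] F [-2.245 -1.257  4.224] T [-0.351  0.528  0.079] w 0.572 g 84.3 j6 -0.47
move cm [ 0.127 -0.077  0.079] az -0.2416502894227439
```

```bash
python3 -m crank '[[[0.1,-0.06,0,0,0,0.03],[0,0,0,0,0,0.03],[0,0,0,0,0,0.03],[0,0,0,0,0,0.03]]]' >/dev/null;  python3 -c "
from h import *
to(.5218,-.207,.15,16.6)"
for i in 1 2; do python3 -m crank '[[[0,0,0,0,0,0.03],[0,0,0,0,0,0.03],[0,0,0,0,0,0.03],[0,0,0,0,0,0.03]]]' >/dev/null; python3 -c "
from h import *
to(.5218,-.207,.15,16.6)"; done
```

```text
t9.52 pos [ 0.522 -0.207  0.15 ] psi -4.14 tilt [ 0.002 -0.002] F [-1.856 -0.824  0.287] T [-0.298  0.168  0.046] w 0.567 g 84.3 j6 -0.35
move cm [-0.    -0.013  0.028] az -0.3620036245312717
t9.85 pos [ 0.522 -0.207  0.15 ] psi -11.02 tilt [ 0.002 -0.002] F [ 0.395 -1.105 -2.416] T [-0.369  0.039  0.007] w 0.565 g 84.3 j6 -0.23
move cm [-0.012  0.022 -0.048] az -0.4820962247152381
t10.18 pos [ 0.521 -0.206  0.149] psi -17.90 tilt [ 0.    -0.001] F [ 0.092 -1.276 -5.555] T [-0.157  0.061 -0.005] w 0.567 g 84.2 j6 -0.11
move cm [-0.044  0.1   -0.147] az -0.602188962174713
```

```bash
sed -i 's/precision=3/precision=4/' h.py
for i in 1 2; do python3 -m crank '[[[0,0,0.08,0,0,0.03],[0,0,0.07,0,0,0.03],[0,0,0,0,0,0.02],[0,0,0,0,0,0]]]' >/dev/null; python3 -c "
from h import *
to(.5218,-.207,.15,16.6)"; done
```

```text
t10.52 pos [ 0.521  -0.2068  0.147 ] psi -22.41 tilt [ 0.     -0.0015] F [ 1.4251 -4.0851 -7.4704] T [-0.834  -0.1504  0.0849] w 0.569 g 83.8 j6 -0.03
move cm [ 0.0081  0.0817 -0.2975] az -0.6808455384323849
t10.85 pos [ 0.521  -0.2068  0.1468] psi -26.89 tilt [-0.0001 -0.0018] F [-2.6552 -4.3528 -1.5871] T [-0.8945  0.4777  0.9294] w 0.568 g 83.9 j6 0.05
move cm [ 0.016   0.0833 -0.3248] az -0.758978639421344
```

```bash
python3 -m crank '[[[-0.04,0.02,0,0,0,-0.03],[0,0,0,0,0,-0.03],[0,0,0,0,0,0],[0,0,0,0,0,0]]]' >/dev/null;python3 -c "
from h import *
to(.521,-.2072,.15,-22)"
python3 -m crank '[[[0,0,0.05,0,0,-0.03],[0,0,0.05,0,0,0],[0,0,0,0,0,0],[0,0,0,0,0,0]]]' >/dev/null;python3 -c "
from h import *
to(.521,-.2072,.15,-22)"
```

```text
t11.18 pos [ 0.5211 -0.2068  0.1465] psi -23.58 tilt [ 0.0002 -0.0005] F [-2.0389 -3.2057 -1.3208] T [-0.8208  0.3451  0.195 ] w 0.571 g 84.0 j6 -0.01
move cm [-0.0415  0.0094 -0.3472] az -0.027654908197976027
t11.52 pos [ 0.5211 -0.2067  0.1451] psi -21.89 tilt [ 0.0001 -0.0004] F [-0.3637 -4.6304 -4.6152] T [-0.9791  0.1221  0.0593] w 0.570 g 84.0 j6 -0.04
move cm [-0.0493  0.0106 -0.4931] az 0.0019056356630549017
```

```bash
python3 -m crank '[[[-0.06,0.02,0.08,0,0,0],[0,0,0.08,0,0,0],[0,0,0,0,0,0],[0,0,0,0,0,0]]]' >/dev/null;python3 -c "
from h import *
to(.521,-.2072,.1395,-22)"
python3 -m crank '[[[0,0,0.1,0,0,0],[0,0,0.1,0,0,0],[0,0,0,0,0,0],[0,0,0,0,0,0]]]' >/dev/null;python3 -c "
from h import *
to(.521,-.2072,.1395,-22)"
```

```text
t11.85 pos [ 0.521  -0.2069  0.1434] psi -21.84 tilt [-0.      0.0004] F [-1.194  -3.8607 -4.8403] T [-0.6679  0.018   0.0813] w 0.562 g 84.0 j6 -0.04
move cm [-0.0301  0.0078  0.39  ] az 0.0027441109631962273
t12.18 pos [ 0.521  -0.207   0.1415] psi -21.83 tilt [-0.      0.0002] F [ 1.2443 -2.9135 -5.0908] T [-0.6629  0.0214  0.0309] w 0.570 g 84.0 j6 -0.04
move cm [-0.0236  0.0068  0.2   ] az 0.0029166483070587313
```

```bash
python3 -m crank '[[[-0.05,0.02,0.1,0,0,0],[0,0,0.1,0,0,0],[0,0,0,0,0,0],[0,0,0,0,0,0]]]' >/dev/null;python3 -c "
from h import *
to(.521,-.2072,.1215,-22)"
python3 -m crank '[[[0,0,0.1,0,0,0],[0,0,0.1,0,0,0],[0,0,0,0,0,0],[0,0,0,0,0,0]]]' >/dev/null;python3 -c "
from h import *
to(.521,-.2072,.1215,-22)"
```

```text
t12.52 pos [ 0.521  -0.2072  0.1394] psi -21.84 tilt [-0.0002  0.0008] F [ 0.5527 -0.7567 -4.2807] T [-0.1293 -0.0393  0.0264] w 0.563 g 84.0 j6 -0.04
move cm [-0.0003  0.0048  1.792 ] az 0.0027958316377811733
t12.85 pos [ 0.5211 -0.2073  0.1383] psi -21.83 tilt [0.0001 0.0006] F [-2.1652  1.3452  2.5765] T [0.397  0.4645 0.1015] w 0.569 g 84.2 j6 -0.04
move cm [ 0.0038 -0.0084  1.6752] az 0.0029213920618217626
```

```bash
for i in 1 2 3; do python3 -m crank '[[[0,0,0.05,0,0,0],[0,0,0.05,0,0,0],[0,0,0,0,0,0],[0,0,0,0,0,0]]]' >/dev/null;python3 -c "
from h import *
to(.521,-.2072,.1215,-22)"; done
```

```text
t13.18 pos [ 0.5212 -0.2073  0.1377] psi -21.83 tilt [0.0004 0.0006] F [-2.8409  1.7969  6.4869] T [0.6408 0.7177 0.1621] w 0.569 g 84.7 j6 -0.04
move cm [-0.0031 -0.0186  1.6217] az 0.0030032623835700547
t13.52 pos [ 0.5212 -0.2073  0.1374] psi -21.82 tilt [0.0005 0.0005] F [-5.1143  3.3571  9.4852] T [0.7921 0.9762 0.1209] w 0.565 g 85.0 j6 -0.04
move cm [ 0.0007 -0.0241  1.5915] az 0.0030821094917863794
t13.85 pos [ 0.5213 -0.2073  0.137 ] psi -21.82 tilt [0.0005 0.0004] F [-5.8873  3.7757 12.7912] T [0.9252 1.2506 0.1722] w 0.569 g 85.4 j6 -0.04
move cm [ 0.0008 -0.0284  1.5544] az 0.0031607009535070895
```

```bash
for i in 1 2 3; do python3 -m crank '[[[0,0,0.05,0,0,0],[0,0,0.03,0,0,0],[0,0,0,0,0,0],[0,0,0,0,0,0]]]' >/dev/null;python3 -c "
from h import *
to(.521,-.2072,.1215,-22)"; done
```

```text
t14.18 pos [ 0.5213 -0.2073  0.1368] psi -21.82 tilt [0.0005 0.0004] F [-6.8451  4.3307 15.8626] T [1.0538 1.4193 0.1835] w 0.568 g 85.6 j6 -0.04
move cm [ 0.003  -0.029   1.5279] az 0.0032134667598911607
t14.52 pos [ 0.5213 -0.2073  0.1359] psi -21.81 tilt [0.0007 0.0004] F [-5.2937  4.1067 14.9649] T [1.0938 1.3795 0.318 ] w 0.567 g 85.6 j6 -0.04
move cm [-0.0037 -0.0351  1.4417] az 0.0032908662871749465
t14.85 pos [ 0.5213 -0.2073  0.1356] psi -21.81 tilt [0.0007 0.0004] F [-7.2146  4.4762 17.2906] T [1.1668 1.6107 0.3365] w 0.569 g 85.8 j6 -0.04
move cm [-0.0021 -0.037   1.4089] az 0.003374819086898824
```

```bash
for i in 1 2 ; do python3 -m crank '[[[0,-0.04,0.04,0,0,0],[0,0,0.04,0,0,0],[0,0,0,0,0,0],[0,0,0,0,0,0]]]' >/dev/null;python3 -c "
from h import *
to(.521,-.2072,.1215,-22)"; done
```

```text
t15.18 pos [ 0.5213 -0.2074  0.1354] psi -21.81 tilt [ 0.0015 -0.    ] F [-8.3181  3.9606 19.146 ] T [1.1729 1.6556 0.3182] w 0.575 g 86.0 j6 -0.04
move cm [ 0.0008 -0.0387  1.3883] az 0.0033870554661919717
t15.52 pos [ 0.5213 -0.2073  0.1352] psi -21.81 tilt [ 0.0023 -0.0003] F [-9.5048  4.583  20.4226] T [1.262  1.7481 0.2715] w 0.571 g 86.2 j6 -0.04
move cm [-0.0009 -0.0375  1.3665] az 0.0033889912653014688
```

```bash
for i in 1 2 ; do python3 -m crank '[[[0,0.04,0.04,0,0,0],[0,0,0.04,0,0,0],[0,0,0,0,0,0],[0,0,0,0,0,0]]]' >/dev/null;python3 -c "
from h import *
to(.521,-.2072,.1215,-22)"; done
```

```text
t15.85 pos [ 0.5213 -0.2072  0.1319] psi -21.81 tilt [0.0018 0.0001] F [-2.5992  3.6405  8.0901] T [0.7445 0.7801 0.2266] w 0.568 g 85.5 j6 -0.04
move cm [-0.0155 -0.0319  1.0376] az 0.0032583675906005236
t16.18 pos [ 0.5214 -0.2072  0.1312] psi -21.81 tilt [0.0007 0.0005] F [-4.4787  3.7469 10.5728] T [0.8782 1.1707 0.2285] w 0.568 g 85.5 j6 -0.04
move cm [-0.0159 -0.0338  0.9719] az 0.0033686976458610503
```

```bash
for i in 1 2 3 4; do python3 -m crank '[[[0,0,0.07,0,0,0],[0,0,0.05,0,0,0],[0,0,0,0,0,0],[0,0,0,0,0,0]]]' >/dev/null;python3 -c "
from h import *
to(.521,-.2072,.1215,-22)"; done
```

```text
t16.52 pos [ 0.5213 -0.2071  0.129 ] psi -21.81 tilt [0.0006 0.0006] F [-1.4354  2.9491  4.1332] T [0.6012 0.5965 0.1592] w 0.569 g 85.0 j6 -0.04
move cm [-0.0179 -0.0238  0.7549] az 0.0033077230413826584
t16.85 pos [ 0.5209 -0.2072  0.1253] psi -21.83 tilt [-0.0001  0.0006] F [ 3.0294  1.3694 -9.2645] T [ 0.1384 -0.4881  0.096 ] w 0.567 g 83.8 j6 -0.04
move cm [0.0059 0.0085 0.3813] az 0.0028881789688429745
t17.18 pos [ 0.5209 -0.2073  0.1247] psi -21.84 tilt [-0.0005  0.0007] F [ 2.3332  2.7841 -9.0115] T [ 0.3214 -0.5285  0.1164] w 0.572 g 83.9 j6 -0.04
move cm [0.0147 0.0077 0.3182] az 0.0028055245577041778
t17.52 pos [ 0.5209 -0.2074  0.1244] psi -21.83 tilt [-0.0002  0.0004] F [ 2.2166  3.776  -5.3557] T [ 0.6385 -0.1571  0.1139] w 0.570 g 84.0 j6 -0.04
move cm [0.0222 0.0017 0.2908] az 0.0029411774084279413
```

```bash
for i in 1 2 3; do python3 -m crank '[[[0,0,0.07,0,0,0],[0,0,0.05,0,0,0],[0,0,0,0,0,0],[0,0,0,0,0,0]]]' >/dev/null;python3 -c "
from h import *
to(.521,-.2072,.1215,-22)"; done
```

```text
t17.85 pos [ 0.5209 -0.2075  0.1234] psi -21.83 tilt [-0.0002  0.0003] F [-0.6981  4.3281 -1.6249] T [0.9147 0.3055 0.14  ] w 0.565 g 84.0 j6 -0.04
move cm [ 0.0264 -0.0021  0.1903] az 0.0029655294933244986
t18.18 pos [ 0.5209 -0.2075  0.122 ] psi -21.83 tilt [-0.0002  0.0003] F [-1.9259  5.4277 -0.8526] T [0.9917 0.234  0.1113] w 0.574 g 84.0 j6 -0.04
move cm [ 0.0287 -0.0002  0.048 ] az 0.002961596203138278
t18.52 pos [ 0.521  -0.2075  0.1217] psi -21.82 tilt [-0.0002  0.0003] F [-3.4535  6.3854  4.1305] T [1.0878 0.6058 0.0854] w 0.572 g 84.7 j6 -0.04
move cm [ 0.025  -0.0048  0.0196] az 0.003055264201934096
```

```bash
for i in 1 2; do python3 -m crank '[[[0,0,0.05,0,0,0],[0,0,0.05,0,0,0],[0,0,0,0,0,0],[0,0,0,0,0,0]]]' >/dev/null;python3 -c "
from h import *
to(.521,-.2072,.1215,-22)"; done
```

```text
t18.85 pos [ 0.521  -0.2074  0.1216] psi -21.82 tilt [-0.0002  0.0003] F [-5.2952  6.8495  9.2886] T [1.2521 0.9844 0.1465] w 0.569 g 84.9 j6 -0.04
move cm [ 0.0231 -0.0059  0.0131] az 0.0031249074905381554
t19.18 pos [ 0.521  -0.2074  0.1214] psi -21.82 tilt [-0.0001  0.0002] F [-7.1545  7.7116 13.1669] T [1.3648 1.3    0.1139] w 0.564 g 85.3 j6 -0.04
move cm [ 0.022  -0.0116 -0.0062] az 0.003157730156585444
```

```bash
python3 -m crank '[[[0,0,0.05,0,0,0],[0,0,0.04,0,0,0],[0,0,0,0,0,0],[0,0,0,0,0,0]]]' >/dev/null;python3 -c "
from h import *
to(.521,-.2072,.1215,-22)"
python3 -m crank '[[[0,0,-0.1,0,0,0],[0,0,-0.1,0,0,0],[0,0,0,0,0,0],[0,0,0,0,0,0]]]' >/dev/null;python3 -c "
from h import *
to(.521,-.2072,.1215,-22)"
```

```text
t19.52 pos [ 0.521  -0.2074  0.1212] psi -21.82 tilt [-0.0001  0.0002] F [-8.5696  8.4411 16.0011] T [1.5388 1.5775 0.1415] w 0.571 g 85.6 j6 -0.04
move cm [ 0.0218 -0.0107 -0.032 ] az 0.0031278903369725
t19.85 pos [ 0.521  -0.2074  0.1216] psi -21.82 tilt [-0.      0.0002] F [-5.9252  6.2717  8.2088] T [1.2082 0.9573 0.1401] w 0.566 g 85.5 j6 -0.04
move cm [ 0.0233 -0.0073  0.0127] az 0.003096533437969814
```

```bash
python3 -m crank '[[[0,-0.05,0,0,0,0],[0,0,0,0,0,0],[0,0,0,0,0,0]]]' - 20
python3 -m crank '[[[0,0,0,0,0,0],[0,0,0,0,0,0],[0,0,0,0,0,0],[0,0,0,0,0,0],[0,0,0,0,0,0],[0,0,0,0,0,0],[0,0,0,0,0,0],[0,0,0,0,0,0]]]' 8.5
python3 -c "
from h import *
to(.521,-.2072,.25,-22)"
```

```text
time: 20.1
tool_pos: [0.5209, -0.2074, 0.1216]
tcp_rot: [2.601, 1.76, 0.001]
wrist_force: [-4.7, 6.4, 7.7]
width: 0.569
grip_force: 85.5
time: 20.77
tool_pos: [0.5206, -0.2075, 0.1197]
tcp_rot: [2.602, 1.761, -0.0]
wrist_force: [0.1, 0.0, 0.8]
width: 1.001
grip_force: 0.0
t20.77 pos [ 0.5206 -0.2075  0.1197] psi -21.83 tilt [-0.     -0.0001] F [0.0778 0.0085 0.8358] T [-0.0296  0.0092 -0.0079] w 1.001 g 0.0 j6 -0.04
move cm [  0.0454   0.0288 -13.0266] az 0.002962713710839613
```

Released. Next I'll lift straight up, swing the arm aside and look.

```bash
python3 -m crank '[[[0,0,-0.5,0,0,0],[0,0,-1.5,0,0,0],[0,0,-2.5,0,0,0],[0,0,-2.5,0,0,0],[0,0,-2.5,0,0,0],[0,0,-2.5,0,0,0],[0,0,-1,0,0,0],[0,0,0,0,0,0]]]'
python3 -m crank '[[[2.5,-1,0,0,0,0],[3,-1.2,0,0,0,0],[3,-1.2,0,0,0,0],[3,-1.2,0,0,0,0],[3,-1.2,0,0,0,0],[2,-0.8,0,0,0,0],[1,-0.4,0,0,0,0],[0,0,0,0,0,0]]]'
python3 -c "
from h import *
to(.521,-.2072,.25,-22)
def c(i,x,y,w,h,W,H): return cv2.resize(i[y:y+h,x:x+w],(W,H),interpolation=cv2.INTER_CUBIC)
cv2.imwrite('pics/c.png',np.hstack([c(read_camera('side'),290,90,80,100,400,500),c(read_camera('top'),350,150,80,100,400,500)]))
for z in(.085,.165): print(z,proj('side',[.521,-.2072,z]),proj('top',[.521,-.2072,z]))
print(proj('side',[.521,-.2072+.025,.085]),proj('side',[.521,-.2072-.025,.165]))"
```

```text
time: 21.43
tool_pos: [0.5225, -0.2083, 0.2537]
tcp_rot: [2.597, 1.757, 0.006]
wrist_force: [0.5, -0.2, -0.1]
width: 0.998
grip_force: 0.0
time: 22.1
tool_pos: [0.5197, -0.0171, 0.2481]
tcp_rot: [-2.598, -1.763, 0.003]
wrist_force: [-0.7, -0.1, 0.3]
width: 0.996
grip_force: 0.0
t22.10 pos [ 0.5197 -0.0171  0.2481] psi -21.66 tilt [-0.0026  0.0006] F [-0.7417 -0.0964  0.259 ] T [-0.0017 -0.0807  0.0052] w 0.996 g 0.0 j6 0.30
move cm [-17.6207   7.1372  -0.2039] az 0.005921832892122595
0.085 [327.392  145.9561] [390.5062 204.7034]
0.165 [327.4501 127.6687] [396.0218 199.4079]
[326.9936 151.4056] [327.8573 122.308 ]
```

View pics/c.png

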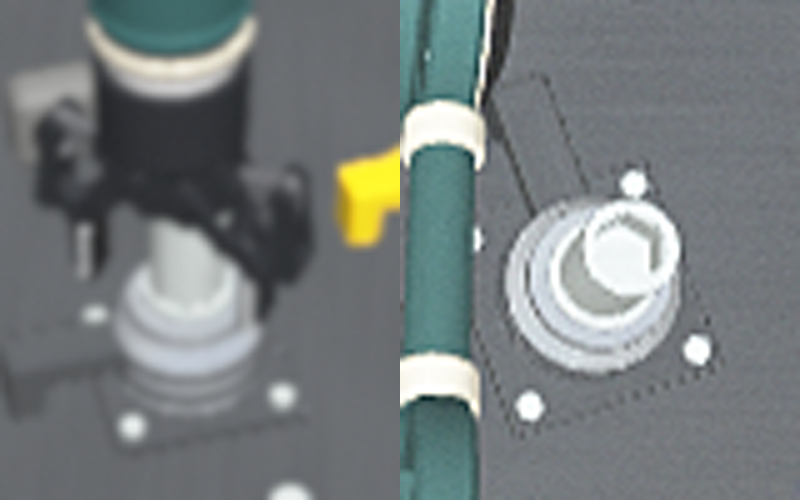

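The top view shows the socket upright on the shoulder, with its rim centre at about (396.4,199.6) against (396.0,199.4) expected when fully home. In the side view its lower edge is at about row 152, against 151.4 expected. The gripper is clear of it.

```bash
python3 -m crank '[[[0,0,0,0,0,0],[0,0,0,0,0,0],[0,0,0,0,0,0],[0,0,0,0,0,0]]]' | head -2
python3 -c "
from workcell import *
print(finish_job())"
```

```text
time: 22.53
tool_pos: [0.5207, -0.0199, 0.2498]
the job is handed in; nothing more can be done
None
```

The deep wide socket is clicked past the ball and, by position and force readings, fully home on the drive's shoulder; the highest press I read was about 26 N, and the job was handed in at about 22.5 s with the gripper clear.

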